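# Still a swinging gilded altar lantern and set it on its pedestal

### The arm

A 6-joint arm with a two-finger parallel gripper is mounted at the origin on the work surface. World frame = base frame: x ahead of the robot, y to its left, z up, the work surface at z = 0. Lengths are in m, angles in rad, forces in N, time in s.
With the tool pointing down it reaches from about 0.3 to 0.875 m from the base axis. Payload 6.4 kg.
Tool frame: the origin (TCP) lies midway between the tips of the shut fingers; the grasp point (between the pads) lies 19 mm behind it; z points along the fingers, y is the line along which they close (so a half turn about z gives the same grasp; the last joint's range is limited). The gripper opens to 85 mm and grips with 20 to 120 N. Pads are 22 mm wide; open, the fingers measure 114 mm over their backs; the gripper's body (76 mm by 85 mm) begins 54 mm behind the grasp point. The pads swing forward as they close: fully open they stand 13 mm farther back than shut.
Start: joints at [-1.469, 0.181, 1.607, -0, 1.354, -0.206], TCP at [0.174, -0.548, 0.231] pointing down, gripper open.
Joint ranges: [-2.99, 2.99], [-0.89, 2.07], [0.3, 2.58], [-1.14, 4.28], [0, 2.63], [-3.12, 3.12]. Speed limits (rad/s): [2.57, 2.57, 3.01, 3.14, 3.14, 3.14].

### API

Orientations are given as a unit quaternion [w, x, y, z].
In Python, from bench import get_obs, camera, hand_in gives the robot as it stands.
- The arm moves only by the tool carry_out, never from a script. Its argument "plan" is a list that holds one entry, the list of rows, each a list of 7 numbers: the shift along the world's x, y, z in m, then the turn, a rotation vector about the world's x, y, z in rad, then the opening, from 0 (shut) to 1 (fully open). In form: [[[x, y, z, rx, ry, rz, hand], ...]]. A call has exactly 5 rows; each row is the pose to reach, as a shift and turn from the pose commanded when the call began; what a row does not reach only later rows make up. A row lasts 1/12 s, in which the tool goes at most 41.7 mm and 7.16 degrees, less where a joint would pass 70% of its speed; a pose out of reach is approached as far as the arm can. A call with a gripper value outside its range is refused whole. The fingers move at their own pace and stop on an object; the grip force is fixed at half the most. Time passes only in rows, so rows that repeat a pose let the fingers close, or fill a call up. It gives the time, the measured TCP pose, the force, the opening and the grip force at its end, in the units of the state.
- get_obs(): the state, without advancing time (a new reading comes with each control period).
- camera(name): name is "scene" or "top"; returns a dict with "pixels" (400x640x3 uint8, red, green, blue), "z_map" (400x640 float32, m along the optical axis (not along the pixel's ray), 0 where there is no reading), "camera_matrix" (3x3 intrinsics, pixels), "cam_to_world" (4x4, takes a point from camera to world coordinates). Camera axes: x right, y up, looking along -z (the intrinsics and any distortion apply to the point x, -y, -z); pixel columns grow to the right and rows downward; lengths in m; the calibration is good to about 2 mm. A picture is of the moment at which its call begins.
- hand_in(): hands the job in; it is judged then, once.
The state is a dict: "time_s": time; "q": joint angles; "dq": joint speeds; "joint_efforts": joint torques, N m; "eef_pos": TCP position; "eef_rot": TCP orientation; "wrist_force": force on the tool from outside, world axes, zero at the start; "torque": the same for the moment, N m; "opening": opening from 0.0 (shut) to 1.0 (fully open); "grasp_force": force on a finger pad.
Only numpy, scipy, OpenCV 4.12 (cv2) and the standard library are available. Lean on these libraries where they do the work, as an engineer would, in place of code of your own. Each camera call takes 0.05 s, during which the arm holds its last target. There are 200 camera calls.

### The job

For the evening offering, take the gilded lantern off its hanging stand and set it down gently inside the rim of the teak pedestal, leaving the two offering cups where they are. The gold leaf is fresh: hold the lantern only by the black grip of its bail, and do not let its body touch the gripper, the shelf or the other things, nor steady it against the hanging stand or touch that again. It will swing as it comes away from the stand-off rail, so calm it by moving the grip, let it hang still just above the pedestal for a slow count of four, and only then lower it and let go.

Things in the scene. Friction and masses are not known exactly. Their poses are not given: they have to be found in the camera images.
- bail: Steel wire bail of the lantern, an inverted U 138 mm wide over its arms, wire 10 mm thick, 0.09 kg, with a black box grip in the middle of its straight top bar: 20 mm along x (the thickness to pinch), 44 mm along y, 24 mm high. Origin at the grip's centre; z up, y along the top bar. At the start the top bar rests in the stand's two hooks, the bail tilted some 0.07 rad.
- pins (a point): Middle of the pin line on the bail, 135 mm below the grip's centre; the arms end here at y = +-64 mm. The lantern's body hangs between them and turns about this line (bail's y axis) almost without friction, to stops at +-0.75 rad from the bail. When let go on the pedestal the bail leans over to a stop, which is normal.
- lantern: Lantern body, gilded foot and pink-petalled roof joined by a clear cylinder: 100 mm in diameter at its belt, 190 mm tall, nominal 0.5 kg (0.37 to 0.68). Origin on the pin line; z up its axis, y along the pins; top 90 mm above, mass centre 17 mm below. Swings like a pendulum 0.335 m long (period 1.16 s) and takes 50 s to decay to a third. A positive turn about y takes the foot to -x.
- lantern_foot (a point): Centre of the flat underside of the foot (84 mm in diameter), 100 mm below the pins; same axes as the lantern. At the start the stand-off rail props the foot out to the stand's -x side, the lantern resting tilted by about 0.37 rad; when the bail is lifted some 10 to 20 mm the foot slips over the rail and the lantern swings, by 0.3 to 0.4 rad to either side of plumb.
- stand: Fixed hanging stand of steel wire on an aluminium base plate 170 x 150 x 8 mm. Origin on the shelf below the place where the bail's top bar hangs; x points from the open front of the hooks (towards the robot at yaw 0) to the post, which stands at x = +115 mm, 18 mm thick and 317 mm tall, with a cross bar at 292 mm.
- hooks (a point): Where the centre of the grip is when hung, 285 mm above the shelf; axes of the stand. The two hooks (wire 8 mm) lie at y = +-44 mm beside it and run back to the cross bar at x = +115 mm; their upturned tips at x = -10 mm reach 21 mm above the top bar's centre, so the bail must rise at least 27 mm before it can come away to -x.
- rail (a point): Middle of the front bar of the stand-off rail, a wire loop 10 mm thick fixed to the post, 54 mm above the shelf and 3 mm to the post's side (+x) of the hang point; the front bar runs from y = -50 to +50 mm and props the lantern's foot forward, so that it does not sway in the fan's draught.
- pedestal: Fixed round teak pedestal, 132 mm in diameter, with a flat red seat 25 mm above the shelf inside a raised rim 9 mm high and 7 mm thick (inside diameter of the rim 118 mm). Origin on the shelf at its centre.
- seat (a point): Centre of the pedestal's seat, at the height of the seat (25 mm above the shelf).
- cup_a: Steel offering cup, 60 mm in diameter, 48 mm tall, 0.12 kg, loose; origin at the centre of its underside. Leave it where it is.
- cup_b: Steel offering cup, like cup_a. Leave it where it is.
Not all that is in view belongs to the job. There is more than one size of the pedestal; the one meant has the size given above.

How it is judged:
On the way, in this order (a step that is already met when the one before it is completed fails the run):
1. the lantern is off the hooks and clear of the hanging stand (distance between bail and hooks above 0.1 m and contact force between bail and stand below 0.1 N), for 0.2 s.
2. the lantern hangs still just above the pedestal, touching nothing, for about four seconds (horizontal distance between lantern_foot and seat below 0.03 m and z of lantern_foot in the frame of seat between 0.012 and 0.1 m and angle between lantern's own z axis and vertical below 0.06 rad and contact force between lantern and pedestal below 0.1 N), for 3.5 s.
At the end, for the whole second after the job is handed in: The lantern stands on the pedestal's seat inside the rim (foot centre within 19 mm of the seat's centre, foot within 4 mm of the seat's height), upright within 0.06 rad, at rest, carried by the pedestal and let go (horizontal distance between lantern_foot and seat below 0.019 m and z of lantern_foot in the frame of seat between -0.004 and 0.004 m and angle between lantern's own z axis and vertical below 0.06 rad and linear speed of lantern below 0.03 m/s and angular speed of lantern below 0.2 rad/s and contact force between lantern and pedestal above 2 N); the robot touches nothing.
It fails at once if the gripper or arm touches the lantern's gilded body (contact force between any of the fingers, the arm and lantern above 0.5 N).
It fails at once if on its way from the hooks to the pedestal the lantern's body touches anything (the hanging stand again, the shelf, other things) (contact force between lantern and anything else above 0.5 N and distance between bail and hooks above 0.05 m and horizontal distance between lantern_foot and seat above 0.04 m).
It fails at once if the lantern knocks hard against the hanging stand, or is steadied on it: touches it with more than 0.5 N once it has swung back to less than 0.12 rad from plumb (contact force between lantern and stand above 15 N or (contact force between lantern and stand above 0.5 N and angle between lantern's own z axis and vertical below 0.12 rad)).
It fails at once if the lantern is set down while still swinging, or slammed or pressed hard on the pedestal ((contact force between lantern and pedestal above 0.3 N and angle between lantern's own z axis and vertical above 0.12 rad) or contact force between lantern and pedestal above 35 N).
It fails at once if an offering cup is moved (distance of any of cup_a, cup_b from where it was at the start of the episode above 0.02 m).
It also fails if it takes over 58 s, if anything falls off the work surface, if the arm or the gripper's body presses on something with over 40 N, if the wrist force passes 120 N, or if a joint passes its speed limit or range.

## Working session

There is one attempt and no reset: what is moved stays moved. The work goes in short steps, Python scripts to look and compute and a tool call to move; the robot and the scene stay as the last step left them, time stands still between calls to the robot, and variables do not carry over. Pictures are saved under pics/ and viewed, at most 12 in all, crops included, and the job is handed in when it is done.

Besides the shell and the picture viewer there is one more tool, called after "Emit:" by a JSON object that holds its "method" and its "body". carry_out: Moves the arm, as the interface text tells. Its arguments: {"type":"object","properties":{"plan":{"type":"array","items":{"type":"array","items":{"type":"array","items":{"type":"number"}}}}},"required":["plan"]}

```bash
mkdir -p pics
cat > h.py <<'E'
import numpy as np, cv2
from bench import get_obs, camera, hand_in
def cloud(c):
    K=c["camera_matrix"];z=c["z_map"];v,u=np.mgrid[:400,:640]
    P=np.stack([(u-K[0,2])/K[0,0]*z,-(v-K[1,2])/K[1,1]*z,-z],-1)
    T=c["cam_to_world"];W=P@T[:3,:3].T+T[:3,3];W[z==0]=np.nan
    return W
E
python3 - <<'E'
from h import *
print({k:np.round(v,3) for k,v in get_obs().items()})
for n in("scene","top"):
    c=camera(n);cv2.imwrite(f"pics/{n}0.png",c["pixels"][...,::-1]);np.savez(f"{n}0.npz",**c)
    print(n,c["camera_matrix"].round(1).tolist(),c["cam_to_world"].round(3).tolist(),[k for k in c])
E
```

```text
{'time_s': np.float64(0.0), 'q': array([-1.469,  0.182,  1.608, -0.   ,  1.354, -0.206]), 'dq': array([ 0.001,  0.   ,  0.001,  0.001, -0.001, -0.   ]), 'joint_efforts': array([ 1.0000e-03, -4.4487e+01, -3.5135e+01, -0.0000e+00,  9.0000e-03,
       -0.0000e+00]), 'eef_pos': array([ 0.174, -0.547,  0.23 ]), 'eef_rot': array([-0.001,  0.988,  0.153,  0.   ]), 'wrist_force': array([-0.436, -0.007,  1.564]), 'torque': array([ 0.01 ,  0.021, -0.034]), 'grasp_force': np.float64(0.0), 'opening': np.float64(0.995)}
scene [[399.4, 0.0, 316.4], [0.0, 399.4, 202.2], [0.0, 0.0, 1.0]] [[0.765, -0.493, 0.414, 0.928], [0.644, 0.588, -0.49, -0.466], [-0.001, 0.641, 0.767, 0.967], [0.0, 0.0, 0.0, 1.0]] ['pixels', 'z_map', 'camera_matrix', 'cam_to_world']
top [[426.9, 0.0, 317.5], [0.0, 426.9, 194.8], [0.0, 0.0, 1.0]] [[0.016, 0.998, -0.053, 0.441], [-1.0, 0.017, 0.019, 0.049], [0.019, 0.053, 0.998, 1.132], [0.0, 0.0, 0.0, 1.0]] ['pixels', 'z_map', 'camera_matrix', 'cam_to_world']
```

View pics/scene0.png

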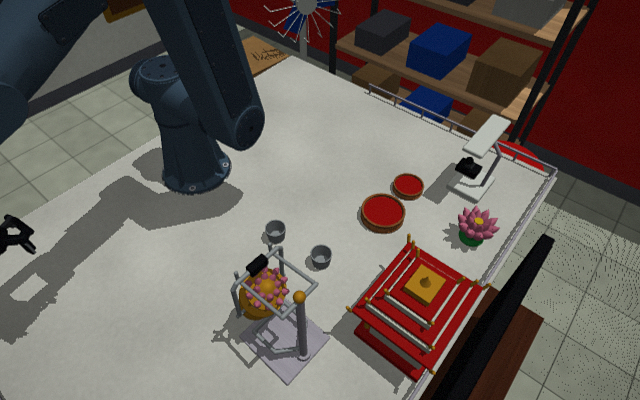

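View pics/top0.png

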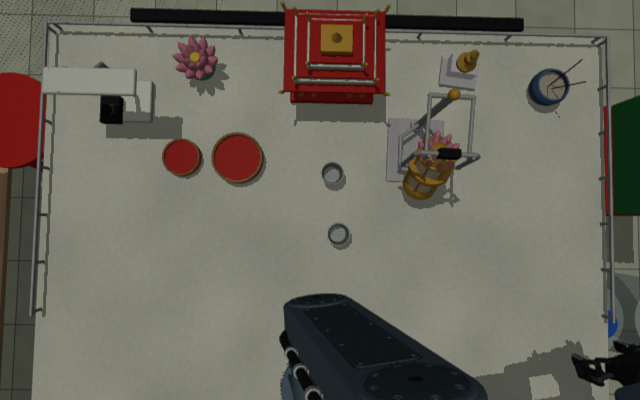

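The scene picture shows the lantern on its stand with the black grip at (257,265), and the two pedestals at (384,212) and (408,186). In the top picture the grip is at (450,153), the pedestals are at (237,158) and (182,156), and the cups are at (333,174) and (339,234). 

- **Grip candidates:** the bail grip at top (450,153), the black block of the lamp at top (112,108), and the lotus at (196,57) as a lantern lookalike. I choose the one on the bail. 
- **Pedestal candidates:** I will decide by diameter.

```bash
cat > m.py <<'E'
from h import *
C={n:dict(np.load(f"{n}0.npz")) for n in("scene","top")}
def ctr(c,m):
    return [k for k in cv2.findContours(m.astype(np.uint8),0,2)[0]]
for n,c in C.items():
    W=cloud(c);p=c["pixels"].astype(int);hsv=cv2.cvtColor(c["pixels"],cv2.COLOR_RGB2HSV)
    roi=np.zeros((400,640),bool)
    x,y,x2,y2=(225,235,340,385) if n=="scene" else (380,80,500,210)
    roi[y:y2,x:x2]=1
    g=roi&(p.max(-1)<55)&(W[...,2]>.24)&(W[...,2]<.36)
    v,u=np.nonzero(g);print(n,"grip px",g.sum(),u.mean(),v.mean(),"W mean",np.nanmean(W[g],0).round(4),np.nanmin(W[g],0).round(3),np.nanmax(W[g],0).round(3))
    q=W[g][:,:2];q=q-q.mean(0);print(" axis",np.linalg.svd(q,full_matrices=False)[2][0].round(3))
    # stand wires high
    for lo,hi in((.27,.33),(.003,.02)):
        s=roi&(W[...,2]>lo)&(W[...,2]<hi)&(p.max(-1)>60)&(hsv[...,1]<60)
        if lo<.1: s&=(p[...,2]>p[...,0]+4)
        print(" stand",lo,s.sum(),np.nanmean(W[s],0).round(3),cv2.minAreaRect(W[s][:,:2].astype(np.float32)))
    red=(hsv[...,1]>150)&((hsv[...,0]<8)|(hsv[...,0]>172))&(W[...,2]>.01)&(W[...,2]<.045)
    for k in cv2.findContours(red.astype(np.uint8),0,2)[0]:
        if cv2.contourArea(k)<250: continue
        m=np.zeros((400,640),np.uint8);cv2.drawContours(m,[k],-1,1,-1);m=(m>0)&red
        P=W[m];print(" ped",cv2.boundingRect(k),P.mean(0).round(4),"minCircle",cv2.minEnclosingCircle(P[:,:2].astype(np.float32)))
    pm=(W[...,2]>.015)&(W[...,2]<.06)&(W[...,0]>.3)&(W[...,0]<.75)&(abs(W[...,1]-.07)<.35)
    for k in cv2.findContours(pm.astype(np.uint8),0,2)[0]:
        if cv2.contourArea(k)<80: continue
        m=np.zeros((400,640),np.uint8);cv2.drawContours(m,[k],-1,1,-1);m=(m>0)&pm
        P=W[m];print(" obj",cv2.boundingRect(k),P.max(0).round(3),P.min(0).round(3),cv2.minEnclosingCircle(P[:,:2].astype(np.float32)))
    im=cv2.resize(c["pixels"][y:y2,x:x2,::-1],None,fx=4 if n=="top" else 3.3,fy=4 if n=="top" else 3.3);cv2.imwrite(f"pics/{n}crop.png",im)
E
python3 m.py
```

```text
scene grip px 331 258.1963746223565 267.1419939577039 W mean [ 0.5819 -0.2321  0.2896] [ 0.565 -0.298  0.241] [ 0.695 -0.167  0.301]
 axis [ 0.105 -0.994]
 stand 0.27 914 [ 0.632 -0.236  0.289] ((0.6313438415527344, -0.23154285550117493), (0.13504795730113983, 0.13634911179542542), 88.32563781738281)
 stand 0.003 1316 [ 0.64  -0.229  0.007] ((0.5802537798881531, -0.15000376105308533), (0.2073213756084442, 0.40056514739990234), 30.51055145263672)
 ped (354, 320, 71, 61) [ 0.8403 -0.1055  0.0202] minCircle ((0.8377325534820557, -0.09556491672992706), 0.08978794515132904)
 ped (364, 196, 39, 30) [0.5943 0.2396 0.0246] minCircle ((0.5947789549827576, 0.23807622492313385), 0.06095445901155472)
 ped (395, 175, 27, 20) [0.5937 0.3866 0.018 ] minCircle ((0.5939961075782776, 0.38657647371292114), 0.04360247403383255)
 ped (582, 27, 58, 25) [0.8346 1.7689 0.0277] minCircle ((0.8346513509750366, 1.7689166069030762), 0.1253197193145752)
 obj (253, 314, 58, 47) [ 0.706 -0.217  0.06 ] [ 0.569 -0.28   0.015] ((0.6381486058235168, -0.2502085268497467), 0.07030325382947922)
 obj (310, 245, 22, 23) [0
[... 1328 characters left out ...]
36), 0.029681121930480003)
 obj (321, 161, 23, 23) [0.586 0.021 0.053] [ 0.529 -0.036  0.016] ((0.5568450689315796, -0.007246444467455149), 0.02961604855954647)
 obj (166, 138, 34, 38) [0.642 0.42  0.031] [0.546 0.336 0.015] ((0.594718873500824, 0.38453665375709534), 0.049347590655088425)
 obj (211, 132, 52, 51) [0.659 0.304 0.041] [0.529 0.173 0.019] ((0.5943311452865601, 0.2386849969625473), 0.06632838398218155)
 obj (398, 119, 28, 46) [ 0.706 -0.174  0.06 ] [ 0.58  -0.246  0.015] ((0.6431088447570801, -0.2034473717212677), 0.06898275762796402)m.py:17: RuntimeWarning: Mean of empty slice
  print(" stand",lo,s.sum(),np.nanmean(W[s],0).round(3),cv2.minAreaRect(W[s][:,:2].astype(np.float32)))
```

View pics/topcrop.png

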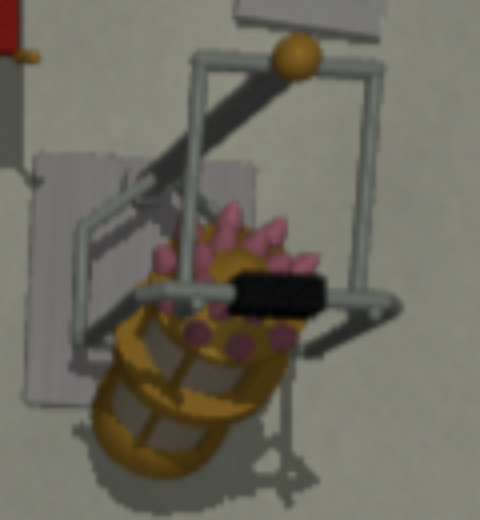

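View pics/scenecrop.png

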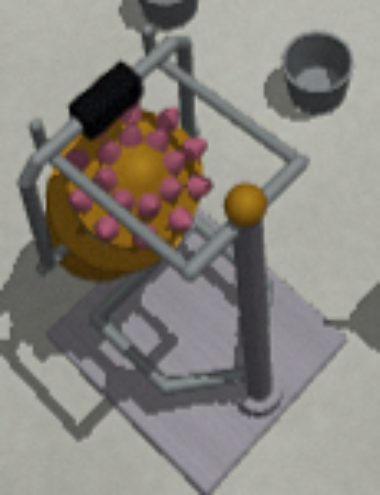

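Both crops confirm the choice: the black grip is on the bail's top bar, at (280,295) in the top crop and (105,98) in the scene crop, with the hooks and post behind it towards +x. Next I refine the grip centre.

Run:
```python
from h import *
for n in("scene","top"):
    c=dict(np.load(f"{n}0.npz"));W=cloud(c);p=c["pixels"].astype(int)
    g=(p.max(-1)<50)&(W[...,2]>.27)&(W[...,2]<.32)&(abs(W[...,0]-.58)<.04)&(abs(W[...,1]+.23)<.06)
    m=np.zeros((400,640),np.uint8)
    k=max(cv2.findContours(g.astype(np.uint8),0,2)[0],key=cv2.contourArea);cv2.drawContours(m,[k],-1,1,-1)
    P=W[(m>0)&g];r=cv2.minAreaRect(k)
    print(n,len(P),r,np.percentile(P,[2,50,98],axis=0).round(4).tolist(),cv2.minAreaRect(P[:,:2].astype(np.float32)))
    if n=="top":
        K=c["camera_matrix"];T=c["cam_to_world"];u,v=r[0];d=T[:3,:3]@[(u-K[0,2])/K[0,0],-(v-K[1,2])/K[1,1],-1];print("ray z=.297",T[:3,3]+d*(.292-T[2,3])/d[2])
    # hooks lines: gray pts at 0.28..0.31, x .6...68
    s=(W[...,2]>.27)&(W[...,2]<.31)&(W[...,0]>.6)&(W[...,0]<.67)&(abs(W[...,1]+.23)<.1)&(p.max(-1)>60)&(p.max(-1)-p.min(-1)<30)
    for lo,hi in((-.3,-.23),(-.23,-.15)):
        q=W[s&(W[...,1]>lo)&(W[...,1]<hi)];print("  hook",len(q),np.polyfit(q[:,0]-.58,q[:,1],1).round(4),np.median(q[:,2]).round(3))
    s=(W[...,2]>.27)&(W[...,2]<.31)&(W[...,0]>.68)&(W[...,0]<.71)&(abs(W[...,1]+.23)<.1)
    q=W[s];print("  crossbar x",np.median(q[:,0]).round(4),np.percentile(q[:,1],[1,99]).round(3))
```

```text
scene 276 ((257.06549072265625, 264.88616943359375), (12.373777389526367, 24.000146865844727), 48.366458892822266) [[0.5677, -0.2514, 0.2778], [0.5799, -0.2321, 0.2959], [0.5858, -0.21, 0.2993]] ((0.5770268440246582, -0.23010480403900146), (0.04345036670565605, 0.019986364990472794), 89.43329620361328)
  hook 134 [-0.0463 -0.2737] 0.287
  hook 127 [-0.0435 -0.1863] 0.287
  crossbar x 0.6921 [-0.282 -0.188]
top 243 ((448.5, 153.5), (11.0, 23.0), 90.0) [[0.5636, -0.2473, 0.2794], [0.5711, -0.2261, 0.2975], [0.5826, -0.2062, 0.3007]] ((0.57365882396698, -0.22723129391670227), (0.04277711361646652, 0.02001657336950302), 87.13877868652344)
ray z=.297 [ 0.57274977 -0.22663523  0.292     ]
  hook 150 [-0.0357 -0.2716] 0.288
  hook 138 [-0.033  -0.1838] 0.289
  crossbar x 0.6869 [-0.279 -0.185]
```

Emit:
{"method": "carry_out", "body": {"plan": [[[0.02,0.016,0.03,0,0,0.08,1],[0.05,0.04,0.055,0,0,0.16,1],[0.08,0.064,0.08,0,0,0.24,1],[0.11,0.088,0.1,0,0,0.32,1],[0.14,0.112,0.12,0,0,0.4,1]]]}}

```text
time_s: 0.52
eef_pos: [0.307, -0.4412, 0.3468]
eef_rot: [-0.0, 0.937, 0.348, 0.0]
wrist_force: [0.8, -0.8, -0.1]
opening: 1.002
grasp_force: 0.0
```

Emit:
{"method": "carry_out", "body": {"plan": [[[0.028,0.022,0.01,0,0,0.08,1],[0.056,0.044,0.02,0,0,0.16,1],[0.084,0.066,0.03,0,0,0.24,1],[0.112,0.088,0.04,0,0,0.32,1],[0.14,0.11,0.05,0,0,0.4,1]]]}}

```text
time_s: 0.93
eef_pos: [0.4472, -0.3309, 0.3961]
eef_rot: [-0.0, 0.849, 0.528, -0.0]
wrist_force: [0.6, 0.1, -0.6]
opening: 0.997
grasp_force: 0.0
```

Emit:
{"method": "carry_out", "body": {"plan": [[[0.028,0.022,0,0,0,0.09,1],[0.056,0.044,0,0,0,0.18,1],[0.084,0.066,0,0,0,0.27,1],[0.105,0.083,0,0,0,0.36,1],[0.121,0.098,0,0,0,0.424,1]]]}}

```text
time_s: 1.35
eef_pos: [0.5687, -0.2325, 0.3951]
eef_rot: [-0.001, 0.719, 0.695, 0.0]
wrist_force: [0.5, 0.0, -0.1]
opening: 0.995
grasp_force: 0.0
```

Run:
```python
from h import *
o=get_obs();print({k:np.round(o[k],4) for k in("time_s","q","eef_pos","eef_rot","wrist_force","torque")})
c=camera("scene");cv2.imwrite("pics/scene1.png",c["pixels"][...,::-1])
c=camera("top");cv2.imwrite("pics/top1.png",c["pixels"][...,::-1])
```

```text
{'time_s': np.float64(1.35), 'q': array([-5.8110e-01,  1.8970e-01,  1.2735e+00,  4.0000e-04,  1.6795e+00,
       -5.4830e-01]), 'eef_pos': array([ 0.5687, -0.2325,  0.3951]), 'eef_rot': array([-6.000e-04,  7.186e-01,  6.954e-01,  0.000e+00]), 'wrist_force': array([ 0.4744,  0.0236, -0.1004]), 'torque': array([-0.0161,  0.0242,  0.0345])}
```

View pics/scene1.png

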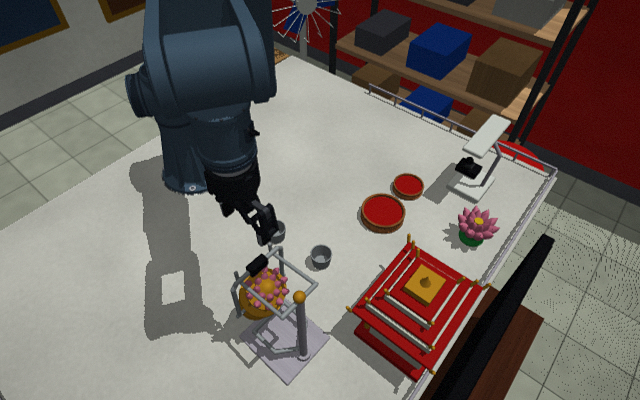

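The gripper is above the stand at about (262,225) in the scene view, in line with the grip at (257,265). Next I descend.

Emit:
{"method": "carry_out", "body": {"plan": [[[0,0,-0.025,0,0,0,1],[0,0,-0.055,0,0,0,1],[0,0,-0.085,0,0,0,1],[0,0,-0.11,0,0,0,1],[0,0,-0.129,0,0,0,1]]]}}

```text
time_s: 1.87
eef_pos: [0.5654, -0.2345, 0.2637]
eef_rot: [-0.002, 0.722, 0.692, -0.001]
wrist_force: [0.2, 0.1, 0.0]
opening: 1.0
grasp_force: 0.0
```

Run:
```python
from h import *
c=camera("scene");s=c["pixels"][200:340,190:350,::-1]
t=camera("top");t=t["pixels"][80:220,370:530,::-1]
cv2.imwrite("pics/c2.png",cv2.resize(np.hstack([s,t]),None,fx=2.5,fy=2.5))
o=get_obs();print({k:np.round(o[k],4) for k in("time_s","eef_pos","wrist_force","torque")})
```

```text
{'time_s': np.float64(1.9667), 'eef_pos': array([ 0.5644, -0.2338,  0.2622]), 'wrist_force': array([ 0.083 ,  0.1944, -0.4361]), 'torque': array([-0.0038, -0.0537,  0.0719])}
```

View pics/c2.png

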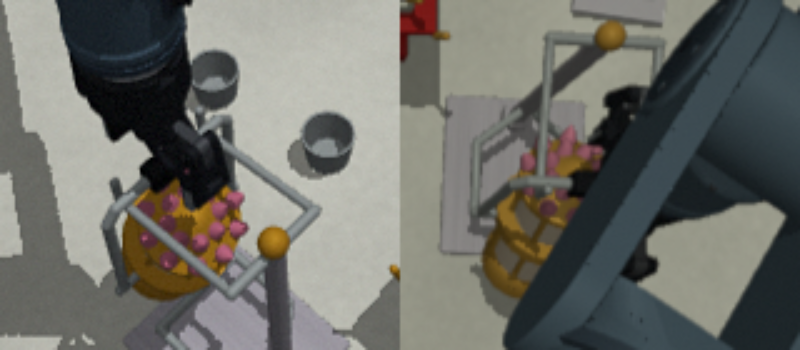

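The fingers straddle the grip at (190,165) in the left half, but the measured pose sits about 10 mm short in x and z. I correct that and then close.

Emit:
{"method": "carry_out", "body": {"plan": [[[0.004,0.002,0.003,0,0,0,1],[0.01,0.006,0.008,0,0,0,1],[0.01,0.006,0.008,0,0,0,1],[0.01,0.006,0.008,0,0,0,1],[0.01,0.006,0.008,0,0,0,1]]]}}

```text
time_s: 2.38
eef_pos: [0.5778, -0.2286, 0.2764]
eef_rot: [0.001, 0.721, 0.693, 0.0]
wrist_force: [-0.9, 0.3, -0.0]
opening: 0.997
grasp_force: 0.0
```

Emit:
{"method": "carry_out", "body": {"plan": [[[0,0,-0.002,0,0,0,1],[0,0,-0.002,0,0,0,1],[0,0,-0.002,0,0,0,1],[0,0,-0.002,0,0,0,1],[0,0,-0.002,0,0,0,1]]]}}

```text
time_s: 2.8
eef_pos: [0.5771, -0.2284, 0.2728]
eef_rot: [-0.0, 0.721, 0.693, -0.0]
wrist_force: [-0.2, -0.4, -0.1]
opening: 0.996
grasp_force: 0.0
```

Emit:
{"method": "carry_out", "body": {"plan": [[[-0.001,0,-0.002,0,0,0,1],[-0.002,0,-0.005,0,0,0,0.8],[-0.002,0,-0.005,0,0,0,0.5],[-0.002,0,-0.005,0,0,0,0.3],[-0.002,0,-0.005,0,0,0,0.2]]]}}

```text
time_s: 3.22
eef_pos: [0.5752, -0.2284, 0.2678]
eef_rot: [-0.0, 0.721, 0.693, -0.0]
wrist_force: [-0.6, -0.1, -0.3]
opening: 0.454
grasp_force: 0.0
```

Emit:
{"method": "carry_out", "body": {"plan": [[[0,0,0,0,0,0,0.1],[0,0,0,0,0,0,0],[0,0,0,0,0,0,0],[0,0,0,0,0,0,0],[0,0,0,0,0,0,0]]]}}

```text
time_s: 3.63
eef_pos: [0.5754, -0.2286, 0.2685]
eef_rot: [0.0, 0.721, 0.693, 0.0]
wrist_force: [-1.2, 0.0, 4.4]
opening: 0.227
grasp_force: 59.9
```

Run:
```python
from h import *
c=camera("scene");s=c["pixels"][200:340,190:350,::-1]
cv2.imwrite("pics/c3.png",cv2.resize(s,None,fx=3.5,fy=3.5))
o=get_obs();print({k:np.round(o[k],4) for k in("time_s","eef_pos","wrist_force","torque","opening","grasp_force")})
```

```text
{'time_s': np.float64(3.6833), 'eef_pos': array([ 0.5754, -0.2286,  0.2685]), 'wrist_force': array([-1.4637, -1.7908,  4.2705]), 'torque': array([ 0.0268,  0.3277, -0.0767]), 'opening': np.float64(0.2219), 'grasp_force': np.float64(59.9412)}
```

View pics/c3.png

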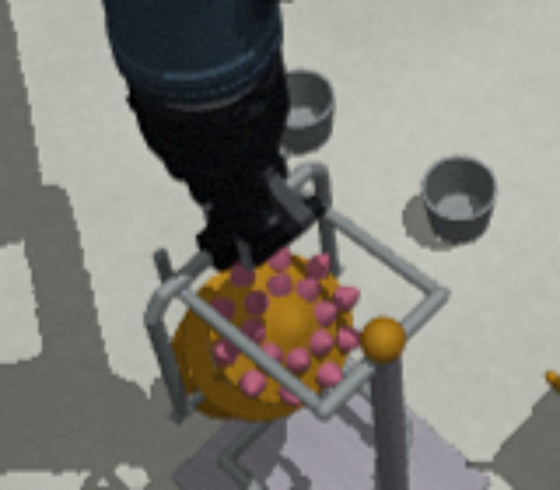

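The fingers have closed on the black grip (opening 19 mm, 60 N), clear of the roof. Next I lift briskly past the rail, then pull away to -x at constant speed over about one swing period, which should leave the swing unchanged.

Emit:
{"method": "carry_out", "body": {"plan": [[[0,0,0.007,0,0,0,0],[0,0,0.017,0,0,0,0],[0,0,0.028,0,0,0,0],[0,0,0.038,0,0,0,0],[0,0,0.041,0,0,0,0]]]}}

```text
time_s: 4.1
eef_pos: [0.576, -0.2288, 0.3114]
eef_rot: [0.002, 0.721, 0.693, 0.0]
wrist_force: [0.4, -0.9, -6.7]
opening: 0.222
grasp_force: 59.2
```

Emit:
{"method": "carry_out", "body": {"plan": [[[-0.013,0,0,0,0,0,0],[-0.026,0,0,0,0,0,0],[-0.039,0,0,0,0,0,0],[-0.052,0,0,0,0,0,0],[-0.065,0,0,0,0,0,0]]]}}

```text
time_s: 4.52
eef_pos: [0.5097, -0.2283, 0.3091]
eef_rot: [0.0, 0.721, 0.693, 0.0]
wrist_force: [-0.1, -0.6, -6.9]
opening: 0.224
grasp_force: 59.6
```

Emit:
{"method": "carry_out", "body": {"plan": [[[-0.013,0,0,0,0,0,0],[-0.026,0,0,0,0,0,0],[-0.039,0,0,0,0,0,0],[-0.052,0,0.005,0,0,0,0],[-0.065,0,0.015,0,0,0,0]]]}}

```text
time_s: 4.93
eef_pos: [0.444, -0.2278, 0.323]
eef_rot: [-0.001, 0.721, 0.693, -0.0]
wrist_force: [-0.6, 0.4, -8.1]
opening: 0.229
grasp_force: 59.6
```

Emit:
{"method": "carry_out", "body": {"plan": [[[-0.013,0,0.015,0,0,0,0],[-0.026,0,0.03,0,0,0,0],[-0.039,0,0.045,0,0,0,0],[-0.052,0,0.055,0,0,0,0],[-0.052,0,0.06,0,0,0,0]]]}}

```text
time_s: 5.35
eef_pos: [0.392, -0.2287, 0.3864]
eef_rot: [0.002, 0.721, 0.693, -0.0]
wrist_force: [0.9, -1.9, -7.0]
opening: 0.222
grasp_force: 59.7
```

```bash
cat > swing.py <<'E'
from h import *
import sys
N=int(sys.argv[1]);w=5.412
R=[]
for i in range(N):
    o=get_obs();c=camera("scene");p=c["pixels"];W=cloud(c);h=cv2.cvtColor(p,cv2.COLOR_RGB2HSV)
    e=o["eef_pos"];pin=e-[0,0,.116+.003]
    D=W-pin
    near=(abs(D[...,0])<.13)&(abs(D[...,1])<.08)&(D[...,2]>-.13)&(D[...,2]<.1)
    pink=near&(h[...,0]>150)&(h[...,0]<176)&(h[...,1]>60)&(h[...,2]>70)
    gold=near&(h[...,0]>8)&(h[...,0]<28)&(h[...,1]>120)&(h[...,2]>50)
    foot=gold&(D[...,2]<-.03)
    P=D[pink];F=D[foot]
    R.append([o["time_s"],*P.mean(0),len(P),*(F.mean(0) if len(F) else [0,0,0]),len(F),o["torque"][1],*e])
R=np.array(R);t=R[:,0]
A=np.c_[np.cos(w*t),np.sin(w*t),np.ones(N)]
fits=[]
for nm,col in(("pinkx",1),("footx",5),("tqy",9)):
    s=np.linalg.lstsq(A,R[:,col],rcond=None)[0];res=np.std(R[:,col]-A@s)
    amp=np.hypot(s[0],s[1]);
    # time of next maximum
    tm=np.arctan2(s[1],s[0])/w;T=2*np.pi/w;tm+=np.ceil((t[-1]+.05-tm)/T)*T
    print(nm,"amp %.4f off %.4f res %.4f  next max t=%.3f  now=%.3f"%(amp,s[2],res,tm,get_obs()["time_s"]))
np.set_printoptions(suppress=True,linewidth=200);print(R[::max(1,N//6)].round(3));print(get_obs()["eef_pos"].round(4))
cv2.imwrite("pics/sw.png",p[...,::-1]);np.save("R.npy",R)
E
python3 swing.py 20
```

```text
pinkx amp 0.0230 off 0.0068 res 0.0003  next max t=7.287  now=6.350
footx amp 0.0308 off 0.0248 res 0.0011  next max t=6.711  now=6.350
tqy amp 0.0703 off -0.0323 res 0.0616  next max t=7.210  now=6.350
[[  5.35   -0.004  -0.006   0.08  481.      0.041  -0.012  -0.068 507.     -0.064   0.392  -0.229   0.386]
 [  5.5    -0.015  -0.008   0.078 418.      0.054  -0.01   -0.061 555.     -0.018   0.394  -0.229   0.384]
 [  5.65   -0.013  -0.007   0.079 443.      0.05   -0.01   -0.063 540.     -0.023   0.393  -0.228   0.383]
 [  5.8     0.003  -0.005   0.08  503.      0.032  -0.012  -0.072 466.     -0.005   0.393  -0.228   0.383]
 [  5.95    0.02   -0.004   0.078 601.      0.008  -0.017  -0.077 299.      0.021   0.393  -0.228   0.384]
 [  6.1     0.029  -0.003   0.075 622.     -0.007  -0.023  -0.078 208.      0.025   0.393  -0.228   0.384]
 [  6.25    0.025  -0.003   0.076 620.      0.     -0.02   -0.078 240.      0.039   0.393  -0.228   0.384]]
[ 0.3932 -0.2284  0.3839]
```

View pics/sw.png

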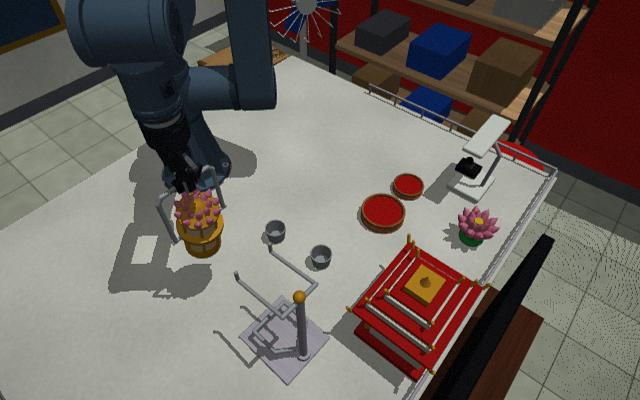

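The lantern is away from the stand, hanging at (200,225) and swinging about 0.3 rad. The roof fit is clean, with 0.3 mm residual. I carry it in y, which does not drive the swing, to the pedestal's y.

Emit:
{"method": "carry_out", "body": {"plan": [[[0,0.008,0,0,0,0,0],[0,0.024,0,0,0,0,0],[0,0.048,0,0,0,0,0],[0,0.072,0,0,0,0,0],[0,0.097,0,0,0,0,0]]]}}

```text
time_s: 6.77
eef_pos: [0.393, -0.1301, 0.3839]
eef_rot: [-0.0, 0.721, 0.693, 0.0]
wrist_force: [0.4, 0.3, -6.8]
opening: 0.221
grasp_force: 59.8
```

Emit:
{"method": "carry_out", "body": {"plan": [[[0,0.025,0,0,0,0,0],[0,0.05,0,0,0,0,0],[0,0.075,0,0,0,0,0],[0,0.1,0,0,0,0,0],[0,0.125,0,0,0,0,0]]]}}

```text
time_s: 7.18
eef_pos: [0.3927, -0.0047, 0.3841]
eef_rot: [0.0, 0.721, 0.693, 0.0]
wrist_force: [0.1, -0.1, -7.2]
opening: 0.221
grasp_force: 59.8
```

Emit:
{"method": "carry_out", "body": {"plan": [[[0,0.025,0,0,0,0,0],[0,0.05,0,0,0,0,0],[0,0.075,0,0,0,0,0],[0,0.1,0,0,0,0,0],[0,0.125,0,0,0,0,0]]]}}

```text
time_s: 7.6
eef_pos: [0.3926, 0.1203, 0.3841]
eef_rot: [0.0, 0.721, 0.693, 0.0]
wrist_force: [1.6, -0.5, -7.3]
opening: 0.223
grasp_force: 59.8
```

Emit:
{"method": "carry_out", "body": {"plan": [[[0,0.025,0,0,0,0,0],[0,0.05,0,0,0,0,0],[0,0.073,0,0,0,0,0],[0,0.092,0,0,0,0,0],[0,0.107,0,0,0,0,0]]]}}

```text
time_s: 8.02
eef_pos: [0.3924, 0.2277, 0.384]
eef_rot: [-0.0, 0.72, 0.694, 0.0]
wrist_force: [1.0, 0.0, -7.1]
opening: 0.226
grasp_force: 59.7
```

Emit:
{"method": "carry_out", "body": {"plan": [[[0,0.009,0,0,0,0,0],[0,0.013,0,0,0,0,0],[0,0.013,0,0,0,0,0],[0,0.013,0,0,0,0,0],[0,0.013,0,0,0,0,0]]]}}

```text
time_s: 8.43
eef_pos: [0.3932, 0.2379, 0.3839]
eef_rot: [0.0, 0.721, 0.693, -0.0]
wrist_force: [0.5, -0.5, -7.4]
opening: 0.225
grasp_force: 59.8
```

```bash
python3 swing.py 22
```

```text
pinkx amp 0.0228 off 0.0062 res 0.0011  next max t=9.636  now=9.533
footx amp 0.0322 off 0.0165 res 0.0013  next max t=10.218  now=9.533
tqy amp 0.0403 off -0.0060 res 0.0268  next max t=9.607  now=9.533
[[  8.433   0.029  -0.002   0.075 297.     -0.017  -0.028  -0.071 256.      0.003   0.393   0.238   0.384]
 [  8.583   0.026  -0.003   0.077 291.     -0.011  -0.027  -0.073 267.      0.052   0.393   0.238   0.384]
 [  8.733   0.009  -0.001   0.08  289.      0.012  -0.025  -0.074 312.     -0.043   0.393   0.238   0.384]
 [  8.883  -0.006  -0.002   0.081 242.      0.037  -0.023  -0.068 349.     -0.071   0.393   0.238   0.384]
 [  9.033  -0.017  -0.004   0.078 214.      0.047  -0.023  -0.063 356.     -0.04    0.393   0.239   0.384]
 [  9.183  -0.011  -0.003   0.08  231.      0.041  -0.024  -0.066 353.      0.011   0.393   0.239   0.384]
 [  9.333   0.005   0.      0.081 270.      0.021  -0.024  -0.072 321.     -0.027   0.393   0.239   0.384]
 [  9.483   0.021  -0.001   0.078 296.     -0.004  -0.027  -0.074 270.      0.05    0.393   0.239   0.384]]
[0.3932 0.2386 0.3839]
```

Roof extreme is at t=9.636, so the foot passes plumb towards +x at 9.926. A half-period +x pulse of about 0.154 m centred at 10.216 should cancel the swing.

Emit:
{"method": "carry_out", "body": {"plan": [[[0,0,0,0,0,0,0],[0,0,0,0,0,0,0],[0,0,0,0,0,0,0],[0,0,0,0,0,0,0],[0.0067,0,0,0,0,0,0]]]}}

```text
time_s: 9.95
eef_pos: [0.3993, 0.2388, 0.3841]
eef_rot: [-0.0, 0.721, 0.693, -0.0]
wrist_force: [-0.0, 0.1, -7.2]
opening: 0.224
grasp_force: 59.7
```

Emit:
{"method": "carry_out", "body": {"plan": [[[0.022,0,0,0,0,0,0],[0.044,0,0,0,0,0,0],[0.066,0,0,0,0,0,0],[0.088,0,0,0,0,0,0],[0.11,0,0,0,0,0,0]]]}}

```text
time_s: 10.37
eef_pos: [0.5115, 0.2385, 0.3836]
eef_rot: [0.0, 0.721, 0.693, 0.0]
wrist_force: [0.1, 0.5, -6.8]
opening: 0.219
grasp_force: 59.8
```

Emit:
{"method": "carry_out", "body": {"plan": [[[0.022,0,0,0,0,0,0],[0.0373,0,0,0,0,0,0],[0.0373,0,0,0,0,0,0],[0.0373,0,0,0,0,0,0],[0.0373,0,0,0,0,0,0]]]}}

```text
time_s: 10.78
eef_pos: [0.547, 0.2385, 0.3833]
eef_rot: [-0.0, 0.721, 0.693, -0.001]
wrist_force: [-0.9, -0.2, -7.1]
opening: 0.224
grasp_force: 60.1
```

```bash
python3 swing.py 24
```

```text
pinkx amp 0.0044 off 0.0082 res 0.0003  next max t=12.033  now=11.983
footx amp 0.0055 off 0.0148 res 0.0003  next max t=12.605  now=11.983
tqy amp 0.0093 off -0.0153 res 0.0236  next max t=12.955  now=11.983
[[ 10.783   0.012  -0.002   0.08  304.      0.009  -0.027  -0.074 334.     -0.048   0.547   0.239   0.383]
 [ 10.983   0.012  -0.001   0.081 303.      0.011  -0.027  -0.074 331.     -0.031   0.547   0.239   0.384]
 [ 11.183   0.008  -0.001   0.08  291.      0.016  -0.027  -0.073 341.     -0.065   0.547   0.239   0.384]
 [ 11.383   0.004  -0.002   0.081 296.      0.02   -0.026  -0.072 355.      0.006   0.547   0.239   0.384]
 [ 11.583   0.004  -0.002   0.081 300.      0.019  -0.026  -0.073 348.      0.013   0.547   0.239   0.384]
 [ 11.783   0.01   -0.002   0.081 302.      0.014  -0.026  -0.074 337.     -0.004   0.547   0.239   0.384]]
[0.5472 0.2386 0.3839]
```

The swing is down to about 0.056 rad. A second, smaller +x pulse, scaled by the observed response and centred at t≈12.62, should take out the rest.

Emit:
{"method": "carry_out", "body": {"plan": [[[0,0,0,0,0,0,0],[0,0,0,0,0,0,0],[0,0,0,0,0,0,0],[0,0,0,0,0,0,0],[0.0042,0,0,0,0,0,0]]]}}

```text
time_s: 12.4
eef_pos: [0.551, 0.2387, 0.3841]
eef_rot: [-0.0, 0.721, 0.693, -0.0]
wrist_force: [0.5, 0.1, -7.0]
opening: 0.223
grasp_force: 60.0
```

Emit:
{"method": "carry_out", "body": {"plan": [[[0.0051,0,0,0,0,0,0],[0.0102,0,0,0,0,0,0],[0.0153,0,0,0,0,0,0],[0.0204,0,0,0,0,0,0],[0.0255,0,0,0,0,0,0]]]}}

```text
time_s: 12.82
eef_pos: [0.5776, 0.2385, 0.3837]
eef_rot: [-0.0, 0.721, 0.693, -0.0]
wrist_force: [0.8, 0.4, -7.6]
opening: 0.219
grasp_force: 60.1
```

Emit:
{"method": "carry_out", "body": {"plan": [[[0.0051,0,0,0,0,0,0],[0.006,0,0,0,0,0,0],[0.006,0,0,0,0,0,0],[0.006,0,0,0,0,0,0],[0.006,0,0,0,0,0,0]]]}}

```text
time_s: 13.23
eef_pos: [0.5827, 0.2387, 0.3839]
eef_rot: [-0.0, 0.721, 0.693, -0.0]
wrist_force: [0.1, -0.4, -7.3]
opening: 0.221
grasp_force: 60.1
```

```bash
python3 swing.py 24
python3 - <<'E'
from h import *
o=get_obs()
for n in("scene","top"):
    c=camera(n);W=cloud(c);p=c["pixels"];h=cv2.cvtColor(p,cv2.COLOR_RGB2HSV);D=W-o["eef_pos"]
    near=(abs(D[...,0])<.09)&(abs(D[...,1])<.08)&(D[...,2]>-.25)&(D[...,2]<-.02)
    g=near&(h[...,0]>8)&(h[...,0]<28)&(h[...,1]>120)&(h[...,2]>40)
    pk=near&(h[...,0]>150)&(h[...,0]<176)&(h[...,1]>60)&(h[...,2]>70)
    from scipy.optimize import least_squares
    z=D[...,2];print(n,g.sum(),pk.sum())
    for lo,hi in((-.235,-.205),(-.205,-.175),(-.175,-.145),(-.145,-.115),(-.115,-.085),(-.085,-.02)):
        q=D[g&(z>lo)&(z<hi)]
        if len(q)<15: continue
        s=least_squares(lambda a:np.hypot(q[:,0]-a[0],q[:,1]-a[1])-a[2],[0,0,.045],loss="soft_l1",f_scale=.002).x
        print(lo,len(q),"circle",s.round(4),"z",q[:,2].min().round(3),"y rng",q[:,1].min().round(3),q[:,1].max().round(3))
    q=D[pk]
    if len(q)>10: print("pink x,y rng",np.percentile(q,[1,99],axis=0).round(3).tolist())
    x0=(80,20) 
    np.savez(f"{n}2.npz",**c)
    if n=="scene": a=p[130:270,290:450,::-1]
    else: b=p[80:220,160:320,::-1]
cv2.imwrite("pics/c4.png",cv2.resize(np.hstack([a,b]),None,fx=2.5,fy=2.5))
E
```

```text
pinkx amp 0.0005 off 0.0079 res 0.0003  next max t=14.990  now=14.433
footx amp 0.0012 off 0.0147 res 0.0002  next max t=15.567  now=14.433
tqy amp 0.0089 off -0.0092 res 0.0364  next max t=14.601  now=14.433
[[ 13.233   0.007  -0.003   0.081 305.      0.016  -0.027  -0.074 356.      0.001   0.583   0.239   0.384]
 [ 13.433   0.008  -0.004   0.081 305.      0.016  -0.027  -0.074 354.      0.028   0.583   0.239   0.384]
 [ 13.633   0.008  -0.003   0.08  313.      0.014  -0.027  -0.074 350.     -0.027   0.583   0.239   0.384]
 [ 13.833   0.008  -0.003   0.081 315.      0.013  -0.027  -0.074 346.      0.014   0.583   0.239   0.384]
 [ 14.033   0.008  -0.003   0.081 307.      0.014  -0.027  -0.074 355.     -0.055   0.583   0.239   0.384]
 [ 14.233   0.008  -0.003   0.08  306.      0.016  -0.026  -0.074 357.      0.04    0.583   0.239   0.384]]
[0.5829 0.2386 0.3839]
scene 1146 314
-0.235 77 circle [ 0.001  -0.0006  0.0417] z -0.218 y rng -0.043 0.006
-0.205 236 circle [ 0.0018 -0.0023  0.0384] z -0.205 y rng -0.045 0.017
-0.175 47 circle [ 0.0013 -0.0033  0.0372] z -0.175 y rng -0.044 0.015
-0.145 90 circle [ 0.0004 -0.0005  0.0497] z -0.145 y rng -0.056 0.006
-0.115 323 circle [-0.001   0.0002  0.0441] z -0.115 y rng -0.053 0.04
-0.085 373 circle [ 0.0112 -0.0193  0.0224] z -0.084 y rng -0.063 0.033
pink x,y rng [[-0.044, -0.046, -0.051], [0.044, 0.039, -0.028]]
top 984 227
-0.235 29 circle [0.     0.0002 0.0415] z -0.218 y rng -0.041 0.004
-0.205 88 circle [0.0032 0.0039 0.0446] z -0.204 y rng -0.042 0.002
-0.145 30 circle [-0.0009 -0.0003  0.0494] z -0.124 y rng -0.049 0.001
-0.115 368 circle [0.0014 0.0032 0.0465] z -0.115 y rng -0.05 0.011
-0.085 469 circle [ 0.0029 -0.0125  0.0267] z -0.062 y rng -0.044 0.009
pink x,y rng [[-0.042, -0.042, -0.045], [0.041, 0.001, -0.026]]
```

View pics/c4.png

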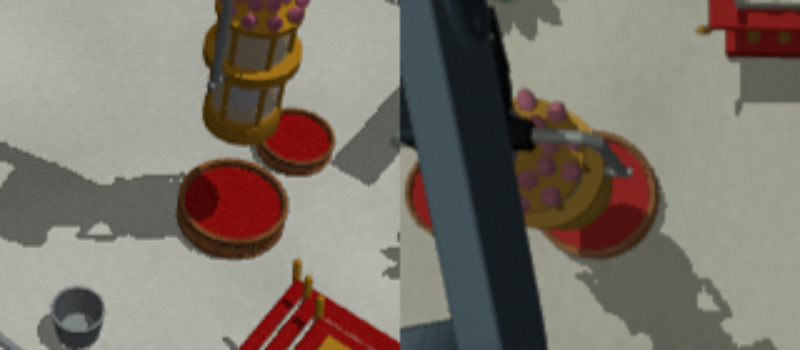

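The swing is down to about 0.01 rad. The foot hangs at left-crop (240,130) and the larger pedestal, 132 mm across, is at (232,205). The foot axis is within 1 mm of the TCP, and the TCP has 11 mm left to go in x. I spread that shift and the descent over one swing period.

Emit:
{"method": "carry_out", "body": {"plan": [[[0.0008,0,-0.004,0,0,0,0],[0.0016,0,-0.012,0,0,0,0],[0.0024,0,-0.02,0,0,0,0],[0.0032,0,-0.028,0,0,0,0],[0.004,0,-0.036,0,0,0,0]]]}}

```text
time_s: 14.95
eef_pos: [0.5867, 0.2385, 0.3463]
eef_rot: [-0.0, 0.721, 0.693, -0.001]
wrist_force: [1.0, -0.1, -7.5]
opening: 0.223
grasp_force: 60.1
```

Emit:
{"method": "carry_out", "body": {"plan": [[[0.0008,0,-0.008,0,0,0,0],[0.0016,0,-0.016,0,0,0,0],[0.0024,0,-0.024,0,0,0,0],[0.0032,0,-0.032,0,0,0,0],[0.004,0,-0.04,0,0,0,0]]]}}

```text
time_s: 15.37
eef_pos: [0.591, 0.2386, 0.3071]
eef_rot: [-0.0, 0.721, 0.693, -0.0]
wrist_force: [0.3, 0.1, -6.9]
opening: 0.223
grasp_force: 60.1
```

Emit:
{"method": "carry_out", "body": {"plan": [[[0.0008,0,-0.008,0,0,0,0],[0.0016,0,-0.016,0,0,0,0],[0.0024,0,-0.024,0,0,0,0],[0.003,0,-0.031,0,0,0,0],[0.003,0,-0.035,0,0,0,0]]]}}

```text
time_s: 15.78
eef_pos: [0.5936, 0.2385, 0.2714]
eef_rot: [-0.0, 0.721, 0.693, -0.001]
wrist_force: [-0.6, -0.5, -8.3]
opening: 0.22
grasp_force: 60.0
```

```bash
python3 swing.py 24
python3 - <<'E'
from h import *
from scipy.optimize import least_squares
o=get_obs()
for n in("scene","top"):
    c=camera(n);W=cloud(c);p=c["pixels"];h=cv2.cvtColor(p,cv2.COLOR_RGB2HSV)
    D=W-o["eef_pos"];z=D[...,2]
    g=(np.hypot(D[...,0],D[...,1])<.06)&(z>-.222)&(z<-.205)&(h[...,0]>8)&(h[...,0]<28)&(h[...,1]>120)&(h[...,2]>40)&(W[...,2]>.045)
    q=W[g];e=o["eef_pos"]
    if len(q)>10:print(n,len(q),least_squares(lambda a:np.hypot(q[:,0]-a[0],q[:,1]-a[1])-.042,e[:2],loss="soft_l1",f_scale=.002).x.round(4),"zmin",q[:,2].min().round(4))
E
```

```text
pinkx amp 0.0016 off 0.0085 res 0.0005  next max t=17.364  now=16.983
footx amp 0.0011 off 0.0138 res 0.0005  next max t=17.927  now=16.983
tqy amp 0.0154 off 0.0060 res 0.0380  next max t=17.836  now=16.983
[[ 15.783   0.007  -0.004   0.08  240.      0.014  -0.026  -0.093 517.      0.004   0.594   0.238   0.271]
 [ 15.983   0.009  -0.004   0.081 250.      0.013  -0.026  -0.093 500.     -0.028   0.594   0.239   0.273]
 [ 16.183   0.01   -0.004   0.08  248.      0.012  -0.025  -0.093 495.     -0.033   0.594   0.239   0.274]
 [ 16.383   0.009  -0.004   0.08  246.      0.013  -0.025  -0.093 499.      0.002   0.594   0.239   0.273]
 [ 16.583   0.008  -0.005   0.081 244.      0.014  -0.025  -0.094 511.      0.05    0.594   0.239   0.273]
 [ 16.783   0.007  -0.005   0.081 241.      0.014  -0.025  -0.093 504.     -0.033   0.594   0.239   0.273]]
[0.5939 0.2386 0.2729]
scene 69 [0.5944 0.2383] zmin 0.0521
top 25 [0.5935 0.2393] zmin 0.0547
```

The foot hangs at (0.594, 0.239), 30 mm above the seat, swinging under 0.02 rad. Holding for the count of four.

Emit:
{"method": "carry_out", "body": {"plan": [[[0,0,0,0,0,0,0],[0,0,0,0,0,0,0],[0,0,0,0,0,0,0],[0,0,0,0,0,0,0],[0,0,0,0,0,0,0]]]}}

```text
time_s: 17.5
eef_pos: [0.5939, 0.2386, 0.2729]
eef_rot: [0.0, 0.721, 0.693, 0.0]
wrist_force: [0.7, 0.6, -7.1]
opening: 0.224
grasp_force: 60.0
```

Emit:
{"method": "carry_out", "body": {"plan": [[[0,0,0,0,0,0,0],[0,0,0,0,0,0,0],[0,0,0,0,0,0,0],[0,0,0,0,0,0,0],[0,0,0,0,0,0,0]]]}}

```text
time_s: 17.92
eef_pos: [0.5939, 0.2386, 0.2729]
eef_rot: [-0.0, 0.721, 0.693, -0.0]
wrist_force: [0.1, 0.8, -7.8]
opening: 0.223
grasp_force: 60.0
```

Emit:
{"method": "carry_out", "body": {"plan": [[[0,0,0,0,0,0,0],[0,0,0,0,0,0,0],[0,0,0,0,0,0,0],[0,0,0,0,0,0,0],[0,0,0,0,0,0,0]]]}}

```text
time_s: 18.33
eef_pos: [0.5939, 0.2386, 0.2729]
eef_rot: [0.0, 0.721, 0.693, -0.0]
wrist_force: [-0.2, -0.1, -7.8]
opening: 0.222
grasp_force: 60.0
```

Emit:
{"method": "carry_out", "body": {"plan": [[[0,0,0,0,0,0,0],[0,0,0,0,0,0,0],[0,0,0,0,0,0,0],[0,0,0,0,0,0,0],[0,0,0,0,0,0,0]]]}}

```text
time_s: 18.75
eef_pos: [0.5939, 0.2386, 0.273]
eef_rot: [-0.0, 0.721, 0.693, 0.0]
wrist_force: [-0.0, -0.5, -7.2]
opening: 0.22
grasp_force: 60.0
```

Emit:
{"method": "carry_out", "body": {"plan": [[[0,0,0,0,0,0,0],[0,0,0,0,0,0,0],[0,0,0,0,0,0,0],[0,0,0,0,0,0,0],[0,0,0,0,0,0,0]]]}}

```text
time_s: 19.17
eef_pos: [0.5939, 0.2386, 0.2729]
eef_rot: [0.0, 0.721, 0.693, 0.0]
wrist_force: [-0.0, -0.2, -8.0]
opening: 0.221
grasp_force: 60.0
```

Emit:
{"method": "carry_out", "body": {"plan": [[[0,0,0,0,0,0,0],[0,0,0,0,0,0,0],[0,0,0,0,0,0,0],[0,0,0,0,0,0,0],[0,0,0,0,0,0,0]]]}}

```text
time_s: 19.58
eef_pos: [0.5939, 0.2386, 0.2729]
eef_rot: [0.0, 0.721, 0.693, 0.0]
wrist_force: [0.0, -0.1, -7.3]
opening: 0.227
grasp_force: 60.0
```

Emit:
{"method": "carry_out", "body": {"plan": [[[0,0,0,0,0,0,0],[0,0,0,0,0,0,0],[0,0,0,0,0,0,0],[0,0,0,0,0,0,0],[0,0,0,0,0,0,0]]]}}

```text
time_s: 20.0
eef_pos: [0.5939, 0.2386, 0.2729]
eef_rot: [-0.0, 0.721, 0.693, 0.0]
wrist_force: [-0.3, 0.5, -6.8]
opening: 0.225
grasp_force: 60.0
```

Emit:
{"method": "carry_out", "body": {"plan": [[[0,0,0,0,0,0,0],[0,0,0,0,0,0,0],[0,0,0,0,0,0,0],[0,0,0,0,0,0,0],[0,0,0,0,0,0,0]]]}}

```text
time_s: 20.42
eef_pos: [0.5939, 0.2386, 0.2729]
eef_rot: [-0.0, 0.721, 0.693, -0.0]
wrist_force: [0.3, 0.8, -6.6]
opening: 0.225
grasp_force: 60.0
```

Emit:
{"method": "carry_out", "body": {"plan": [[[0,0,-0.003,0,0,0,0],[0,0,-0.007,0,0,0,0],[0,0,-0.011,0,0,0,0],[0,0,-0.015,0,0,0,0],[0,0,-0.018,0,0,0,0]]]}}

```text
time_s: 20.83
eef_pos: [0.5935, 0.2385, 0.2539]
eef_rot: [-0.0, 0.721, 0.693, -0.001]
wrist_force: [-0.0, 0.4, -7.9]
opening: 0.223
grasp_force: 60.1
```

Emit:
{"method": "carry_out", "body": {"plan": [[[0,0,-0.0015,0,0,0,0],[0,0,-0.003,0,0,0,0],[0,0,-0.0045,0,0,0,0],[0,0,-0.006,0,0,0,0],[0,0,-0.007,0,0,0,0]]]}}

```text
time_s: 21.25
eef_pos: [0.5939, 0.2386, 0.2479]
eef_rot: [0.0, 0.721, 0.693, 0.0]
wrist_force: [0.1, -0.0, -7.9]
opening: 0.224
grasp_force: 60.0
```

Foot is about 5 mm above the seat. I lower it in fine steps and watch the force.

Emit:
{"method": "carry_out", "body": {"plan": [[[0,0,-0.0006,0,0,0,0],[0,0,-0.0012,0,0,0,0],[0,0,-0.0018,0,0,0,0],[0,0,-0.0024,0,0,0,0],[0,0,-0.003,0,0,0,0]]]}}

```text
time_s: 21.67
eef_pos: [0.5939, 0.2386, 0.2449]
eef_rot: [0.0, 0.721, 0.693, 0.0]
wrist_force: [-0.6, -0.3, -7.0]
opening: 0.224
grasp_force: 60.0
```

Emit:
{"method": "carry_out", "body": {"plan": [[[0,0,-0.0004,0,0,0,0],[0,0,-0.0008,0,0,0,0],[0,0,-0.0012,0,0,0,0],[0,0,-0.0015,0,0,0,0],[0,0,-0.0015,0,0,0,0]]]}}

```text
time_s: 22.08
eef_pos: [0.5939, 0.2386, 0.2433]
eef_rot: [-0.0, 0.721, 0.693, -0.0]
wrist_force: [-0.0, -0.3, -7.1]
opening: 0.226
grasp_force: 60.0
```

Emit:
{"method": "carry_out", "body": {"plan": [[[0,0,-0.0004,0,0,0,0],[0,0,-0.0008,0,0,0,0],[0,0,-0.0012,0,0,0,0],[0,0,-0.0012,0,0,0,0],[0,0,-0.0012,0,0,0,0]]]}}

```text
time_s: 22.5
eef_pos: [0.594, 0.2387, 0.2429]
eef_rot: [0.0, 0.721, 0.693, 0.0]
wrist_force: [-2.0, 0.5, -1.6]
opening: 0.223
grasp_force: 61.1
```

The seat carries most of the weight now. I settle it slightly further, open slowly, then rise.

Emit:
{"method": "carry_out", "body": {"plan": [[[0,0,-0.0004,0,0,0,0],[0,0,-0.0004,0,0,0,0],[0,0,-0.0004,0,0,0,0],[0,0,-0.0004,0,0,0,0],[0,0,-0.0004,0,0,0,0]]]}}

```text
time_s: 22.92
eef_pos: [0.5941, 0.2387, 0.2429]
eef_rot: [0.0, 0.721, 0.693, 0.0]
wrist_force: [-3.5, -0.2, 5.2]
opening: 0.224
grasp_force: 62.2
```

Emit:
{"method": "carry_out", "body": {"plan": [[[0,0,0,0,0,0,0.25],[0,0,0,0,0,0,0.3],[0,0,0,0,0,0,0.35],[0,0,0,0,0,0,0.4],[0,0,0,0,0,0,0.45]]]}}

```text
time_s: 23.33
eef_pos: [0.5941, 0.2385, 0.2417]
eef_rot: [0.0, 0.721, 0.693, 0.0]
wrist_force: [0.3, 0.1, -0.2]
opening: 0.454
grasp_force: 0.0
```

Emit:
{"method": "carry_out", "body": {"plan": [[[0,0,0,0,0,0,0.55],[0,0,0,0,0,0,0.65],[0,0,0,0,0,0,0.75],[0,0,0,0,0,0,0.9],[0,0,0,0,0,0,1]]]}}

```text
time_s: 23.75
eef_pos: [0.5939, 0.2386, 0.2418]
eef_rot: [0.0, 0.721, 0.693, 0.0]
wrist_force: [0.7, 0.4, 0.5]
opening: 0.991
grasp_force: 0.1
```

Run:
```python
from h import *
c=camera("scene");s=c["pixels"][110:250,300:460,::-1]
t=camera("top");t=t["pixels"][80:220,160:320,::-1]
cv2.imwrite("pics/c5.png",cv2.resize(np.hstack([s,t]),None,fx=2.5,fy=2.5))
o=get_obs();print({k:np.round(o[k],4) for k in("time_s","eef_pos","wrist_force","torque")})
```

```text
{'time_s': np.float64(23.85), 'eef_pos': array([0.5939, 0.2386, 0.2418]), 'wrist_force': array([ 0.325 , -0.8537, -0.4394]), 'torque': array([-0.0238, -0.0444, -0.0179])}
```

View pics/c5.png

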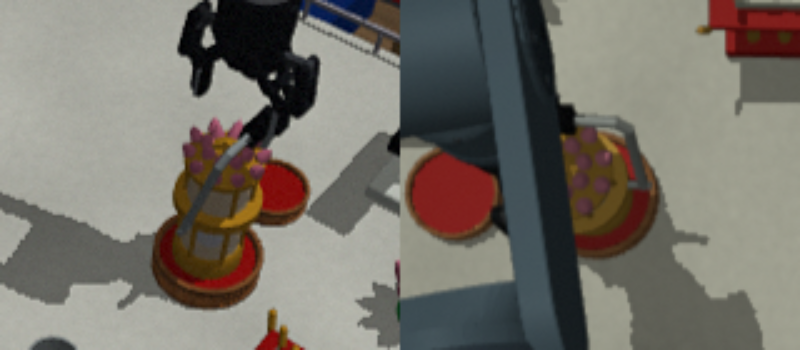

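The lantern stands inside the rim at left-crop (210,250), and the bail leans on the +x finger at (265,125). I lower the bail gently by moving the open hand to +x, fingertips well above the roof, then rise.

Emit:
{"method": "carry_out", "body": {"plan": [[[0.004,0,0,0,0,0,1],[0.008,0,0,0,0,0,1],[0.012,0,0,0,0,0,1],[0.016,0,0,0,0,0,1],[0.02,0,0,0,0,0,1]]]}}

```text
time_s: 24.27
eef_pos: [0.6145, 0.2385, 0.2417]
eef_rot: [0.0, 0.721, 0.693, -0.0]
wrist_force: [0.6, 0.1, 0.4]
opening: 0.993
grasp_force: 0.1
```

Emit:
{"method": "carry_out", "body": {"plan": [[[0.004,0,0,0,0,0,1],[0.008,0,0,0,0,0,1],[0.012,0,0,0,0,0,1],[0.016,0,0,0,0,0,1],[0.02,0,0,0,0,0,1]]]}}

```text
time_s: 24.68
eef_pos: [0.6343, 0.2386, 0.2418]
eef_rot: [-0.0, 0.721, 0.693, -0.0]
wrist_force: [0.4, -0.7, -0.1]
opening: 1.001
grasp_force: 0.0
```

Emit:
{"method": "carry_out", "body": {"plan": [[[0,0,0.008,0,0,0,1],[0,0,0.02,0,0,0,1],[0,0,0.035,0,0,0,1],[0,0,0.055,0,0,0,1],[0,0,0.075,0,0,0,1]]]}}

```text
time_s: 25.1
eef_pos: [0.6337, 0.2387, 0.3188]
eef_rot: [0.0, 0.721, 0.693, 0.0]
wrist_force: [-0.2, -0.1, -0.9]
opening: 1.001
grasp_force: 0.0
```

Emit:
{"method": "carry_out", "body": {"plan": [[[-0.02,0,0.02,0,0,0,1],[-0.05,0,0.03,0,0,0,1],[-0.08,0,0.04,0,0,0,1],[-0.11,0,0.04,0,0,0,1],[-0.13,0,0.04,0,0,0,1]]]}}

```text
time_s: 25.52
eef_pos: [0.502, 0.239, 0.3597]
eef_rot: [0.001, 0.721, 0.693, 0.002]
wrist_force: [-0.7, -0.3, 0.9]
opening: 1.002
grasp_force: 0.0
```

Emit:
{"method": "carry_out", "body": {"plan": [[[0,0,0,0,0,0,1],[0,0,0,0,0,0,1],[0,0,0,0,0,0,1],[0,0,0,0,0,0,1],[0,0,0,0,0,0,1]]]}}

```text
time_s: 25.93
eef_pos: [0.5047, 0.2384, 0.3566]
eef_rot: [-0.0, 0.721, 0.693, -0.0]
wrist_force: [-0.4, -0.1, 0.4]
opening: 0.998
grasp_force: 0.0
```

Run:
```python
from h import *
from scipy.optimize import least_squares
for n in("scene","top"):
    c=camera(n);W=cloud(c);h=cv2.cvtColor(c["pixels"],cv2.COLOR_RGB2HSV)
    g=(np.hypot(W[...,0]-.594,W[...,1]-.2386)<.06)&(h[...,0]>8)&(h[...,0]<28)&(h[...,1]>120)
    for lo,hi in((.036,.055),(.11,.135)):
        q=W[g&(W[...,2]>lo)&(W[...,2]<hi)]
        if len(q)>10:print(n,lo,len(q),least_squares(lambda a:np.hypot(q[:,0]-a[0],q[:,1]-a[1])-a[2],[.594,.239,.042],loss="soft_l1",f_scale=.002).x.round(4))
    if n=="scene": a=c["pixels"][110:250,300:460,::-1]
    else: b=c["pixels"][80:220,160:320,::-1]
cv2.imwrite("pics/c6.png",cv2.resize(np.hstack([a,b]),None,fx=2.5,fy=2.5));print(get_obs()["eef_pos"],get_obs()["wrist_force"])
```

```text
scene 0.036 172 [0.594  0.2364 0.0393]
scene 0.11 220 [0.5958 0.2354 0.0449]
top 0.036 68 [0.6053 0.253  0.0583]
top 0.11 307 [0.5946 0.2417 0.0474]
[0.5044473  0.23841178 0.35634341] [ 0.5161892  -0.49862816 -0.08025066]
```

View pics/c6.png

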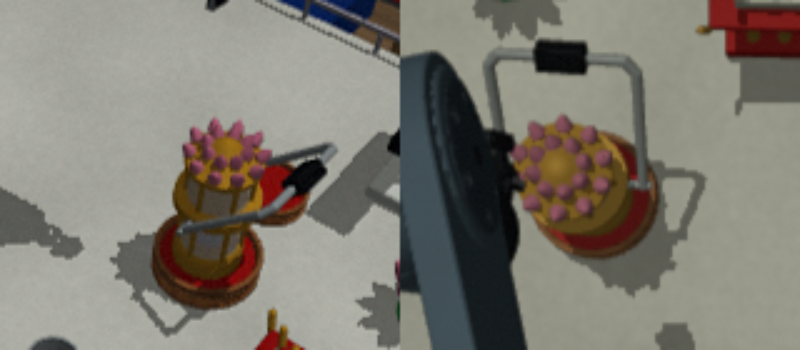

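The lantern stands upright and centred on the seat, at left-crop (212,215). The bail is leaning at its stop at (305,175), and the gripper is clear.

```bash
python3 -c "
from bench import hand_in
print(hand_in())"
```

```text
the job is handed in; nothing more can be done
None
```

I handed the job in at about 26 s: the lantern stands upright and centred inside the rim of the 132 mm pedestal, let go with the gripper clear, after hanging still above it for the count of four; `hand_in()` returned no verdict.

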